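# Point out the paste, the brush and the weighted bundle for the next repair

### The job

Show a trainee what the next repair needs: point with the fingertips first at the jar with the black lid, then at the bristles of the brown brush that lies on the open table in front of the jars, and last at the middle of the bundle of photo prints that has the grey weight on it. Each time hold the fingertips for a good second directly above the thing, a few centimetres off at most, and finish while still pointing at the bundle, just above its weight. Touch and move nothing, and travel high between the things so that you point at no other jar, brush or bundle.

Things in the scene. Friction and masses are not known exactly. Their poses are not given: they have to be found in the camera images.
- jar_black: White jar with a black screw lid, 49 mm across, 60 mm high; the smallest of three jars. Origin: centre of its underside on the table, z up.
- black_lid (a point): Centre of the top face of the black lid, 60 mm above the table: the first point to point at. The fingertips should be over the lid.
- jar_red: Look-alike jar with a red lid, 57 mm across, 75 mm high. Origin: centre of its underside. Not to be pointed at.
- jar_red_tall: Look-alike jar with a red lid, 55 mm across, 80 mm high, the tallest loose thing here. Origin: centre of its underside. Not to be pointed at.
- brush_brown: Flat brush with a dark brown handle lying on the open table between the robot and the row of jars (another brown brush, at the far left beyond the open tool case, is not meant), 187 mm long, 24 mm wide, 12 mm thick. Origin: its middle, on the table; its x axis runs along it from the handle to the bristles.
- bristles (a point): Middle of the upper face of the brown brush's bristles, 74 mm from the brush's origin along its x, 12 mm above the table: the second point to point at.
- brush_orange: Look-alike flat brush with an orange handle, 199 mm long, 32 mm wide, 12 mm thick. Origin: its middle, on the table; x axis from the handle to the bristles. Not to be pointed at.
- orange_bristles (a point): Middle of the upper face of the orange brush's bristles, 80 mm from that brush's origin along its x, 12 mm above the table. Not to be pointed at.
- bundle: Bundle of stuck photo prints, 100 x 129 mm, 26 to 31 mm high, lying flat with the grey weight on it. Origin: centre of its underside, on the table.
- bundle_middle (a point): Middle of the upper face of that bundle, 26 mm above the table. The weight, 27 mm high, lies over it, so its top is 53 mm above the table: the third point to point at is just above the weight here, with the fingertips clear of the weight.
- bundle_bare: Look-alike bundle of stuck photo prints with nothing on it, 103 x 135 mm, 22 to 29 mm high. Origin: centre of its underside. Not to be pointed at.
- lead_weight: Grey cloth-covered lead weight, a rounded bar 100 x 46 mm and 27 mm high, 0.6 kg, lying on the bundle with its middle within 15 mm of the bundle's. Origin: centre of its underside, 26 mm above the table.

How it is judged:
By the outcome, as a careful person would: the job done as asked, in the order asked, and still so for the second after the job is handed in, with the robot touching nothing.
It also fails if it takes over 51 s, if anything falls off the work surface, if the arm or the gripper's body presses on something with over 40 N, if the wrist force passes 120 N, or if a joint passes its speed limit or range.

### The arm

A 6-joint arm with a two-finger parallel gripper is mounted at the origin on the work surface; the furniture and walls round the work are solid. World frame = base frame: x ahead of the robot, y to its left, z up, the work surface at z = 0. Lengths are in m, angles in rad, forces in N, time in s.
With the tool pointing down it reaches from about 0.375 to 0.975 m from the base axis. Payload 3.8 kg.
Tool frame: the origin (TCP) lies at the very end of the fingers, on their centre line; the grasp point (between the pads) lies bot.grasp_offset behind it (bot.grasp_offset is the distance from the TCP to the grasp point, in m); y points along the fingers, x is the direction in which the jaws open and shut, and the axes are right-handed (so a half turn about y gives the same grasp; the last joint's range is limited). The gripper opens to 85 mm and grips with 20 to 120 N. Pads are 22 mm wide; open, the fingers measure 114 mm over their backs; the gripper's body (76 mm by 85 mm) begins 54 mm behind the grasp point. The pads swing forward as they close: fully open they stand 13 mm farther back than shut.
Start: joints at [-0.037, 0.264, 1.604, -0, 1.274, -0.037], TCP at [0.675, -0, 0.231] pointing down, gripper open.
Joint ranges: [-2.63, 2.63], [-0.94, 2.18], [0.31, 2.57], [-1.31, 4.45], [0, 2.66], [-2.55, 2.55]. Speed limits (rad/s): [2.57, 2.57, 3.14, 3.14, 3.14, 3.14].

### API

Orientations are given as a rotation vector (axis times angle).
In Python, from workcell import sensors, read_camera, job, bot gives the robot as it stands.
- The arm moves only by the tool arm_command, never from a script. Its argument "deltas" is a list of rows, each a list of 4 numbers: the shift along the tool's x, y, z in m, then the turn about the tool's y in rad. A call has 1 to 20 rows; each row shifts and turns the commanded pose from where the row before left it, along the tool's axes as they then stand; what a row does not reach is not made up. A row lasts 1/8 s, in which the tool goes at most 62.5 mm and 10.7 degrees, less where a joint would pass 70% of its speed; a pose out of reach is approached as far as the arm can. A call is refused whole if a number of a shift passes 0.0625 or a number of a turn 0.188, either way. A call with a gripper value outside its range is refused whole. "fingers" is the finger opening in m, from 0 to 0.0854, set as the call begins (left out, the last holds). The fingers move at their own pace and stop on an object; "newtons" is the grip in N (left out, the last holds). Time passes only in rows, so rows that do not move let the fingers close. It gives the time, the measured TCP pose, the force and the opening at its end, in the units of the state.
- sensors.read_state(): the state, without advancing time (a new reading comes with each control period).
- read_camera(name): name is "scene" or "side" or "wrist"; returns a dict with "color" (420x560x3 uint8, red, green, blue), "vfov" (degrees; the focal length in pixels is half the picture's height over the tangent of half this angle, whatever the lens; pixels are square), "cx", "cy" (the principal point, pixels), "R" (3x3) and "t" (3): a world point X has camera coordinates R X + t; the wrist camera has in their place "T_tool_cam" (4x4, takes a point from camera to tool coordinates, whose origin is the TCP and whose axes are the tool frame's). Camera axes: x right, y down, z forward; pixel columns grow to the right and rows downward; lengths in m; the calibration is good to about 2 mm. A picture is of the moment at which its call begins: read the wrist's pose just before it. There is no depth.
- job.finish_job(): hands the job in, once; it reports no verdict.
The state is a dict: "time": time; "q": joint angles; "joint_vel": joint speeds; "joint_torque": joint torques, N m; "tool_pos": TCP position; "tcp_rot": TCP orientation; "wrist_force": force on the tool from outside, world axes, zero at the start; "torque": the same for the moment, N m; "width": opening from 0.0 (shut) to 1.0 (fully open).
Only numpy, scipy, OpenCV 4.12 (cv2) and the standard library are available. Lean on these libraries where they do the work, as an engineer would, in place of code of your own. Each camera call takes 0.05 s, during which the arm holds its last target.

## Working session

There is one attempt and no reset: what is moved stays moved. The work goes in short steps, Python scripts to look and compute and a tool call to move; the robot and the scene stay as the last step left them, time stands still between calls to the robot, and variables do not carry over. Pictures are saved under pics/ and viewed, and the job is handed in when it is done.

Besides the shell and the picture viewer there is one more tool, called after "Call:" in YAML: its name, and indented under it one key for each argument. arm_command: Moves the arm, as the interface text tells. Its arguments: {"type":"object","properties":{"deltas":{"type":"array"},"fingers":{"type":"number"},"newtons":{"type":"number"}},"required":["deltas"]}

```bash
mkdir -p pics
python3 - <<'E'
from workcell import sensors, read_camera, job, bot
import cv2,pickle
s=sensors.read_state();print(s,bot.grasp_offset)
d={}
for n in("scene","side","wrist"):
    c=read_camera(n);d[n]=c;cv2.imwrite(f"pics/{n}0.png",c["color"][:,:,::-1]);print(n,{k:v for k,v in c.items() if k!="color"})
d["s"]=s
pickle.dump(d,open("d0.pkl","wb"))
E
```

```text
{'time': 0.0, 'q': array([-3.68978918e-02,  2.64731729e-01,  1.60539768e+00,  2.36074209e-05,
        1.27365765e+00, -3.68765527e-02]), 'joint_vel': array([-6.84792561e-04, -7.46963952e-04,  1.53700813e-03,  9.17177480e-04,
        2.29042261e-04,  2.83372184e-05]), 'joint_torque': array([ 6.10465631e-04, -5.15121067e+01, -3.67308676e+01, -4.07824507e-05,
        1.31324201e-02,  1.46811578e-05]), 'tool_pos': array([6.74272350e-01, 3.42886677e-05, 2.29963647e-01]), 'tcp_rot': array([-1.57069216,  0.00174384,  0.00169942]), 'wrist_force': array([-1.06933697,  0.28337138, -0.44727275]), 'torque': array([ 0.02749582, -0.00059714,  0.00431006]), 'width': 0.999200750449048} 0.0187
scene {'vfov': 54.28992276778831, 'cx': 280.303894077788, 'cy': 215.2640745146059, 'R': array([[ 0.8959762 , -0.44407252, -0.00512231],
       [-0.31493004, -0.62719697, -0.71235036],
       [ 0.31312252,  0.63986214, -0.70180534]]), 't': array([-0.49938088,  0.26719801,  0.90391012])}
side {'vfov': 45.3357415602165, 'cx': 281.85418367890395, 'cy': 198.6092742203821, 'R': array([[ 0.90459041, -0.42627217,  0.00286962],
       [-0.25555704, -0.54767988, -0.79670405],
       [ 0.3411844 ,  0.71995749, -0.60436282]]), 't': array([-0.48909279,  0.20405037,  0.99877658])}
wrist {'vfov': 64.95280144211814, 'cx': 283.8742621246812, 'cy': 211.22304162788504, 'T_tool_cam': array([[ 9.99999787e-01, -6.50919972e-04, -3.62263435e-05,
        -1.19957747e-03],
       [-1.36383790e-04, -2.63216152e-01,  9.64736875e-01,
        -1.42980475e-01],
       [-6.37501859e-04, -9.64736665e-01, -2.63216185e-01,
         6.79247704e-02],
       [ 0.00000000e+00,  0.00000000e+00,  0.00000000e+00,
         1.00000000e+00]])}
```

View pics/scene0.png

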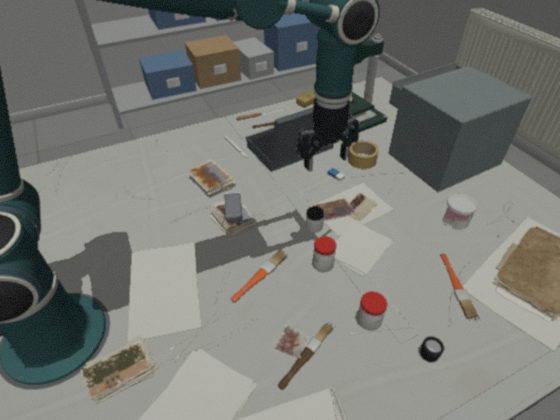

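View pics/side0.png

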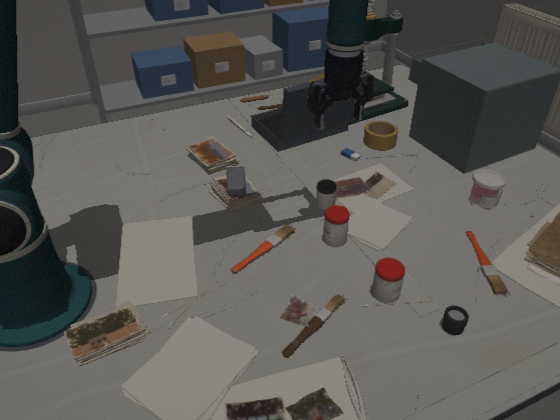

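View pics/wrist0.png

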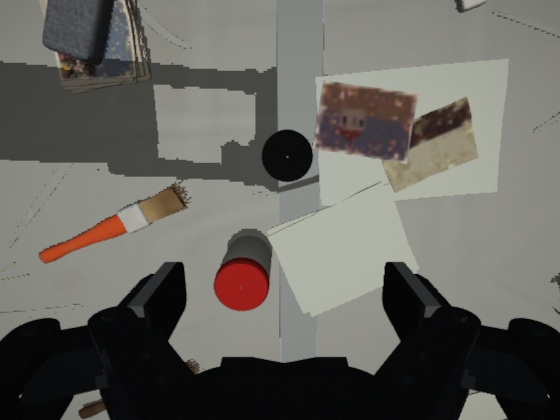

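Run:
```python
import cv2,numpy as np
def crop(n,x,y,w,h,k):
    im=cv2.imread(f"pics/{n}0.png")[y:y+h,x:x+w]
    return cv2.resize(im,(w*k,h*k),interpolation=cv2.INTER_CUBIC)
a=crop("scene",200,180,140,70,4);b=crop("scene",260,310,100,70,4)
c=crop("side",200,155,150,70,4);d=crop("side",270,285,100,70,4)
def lay(p,q):
    q=cv2.copyMakeBorder(q,0,0,0,p.shape[1]-q.shape[1],cv2.BORDER_CONSTANT);return np.vstack([p,q])
cv2.imwrite("pics/cs.png",lay(a,b));cv2.imwrite("pics/cd.png",lay(c,d))
```

```text
(no output)
```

View pics/cs.png

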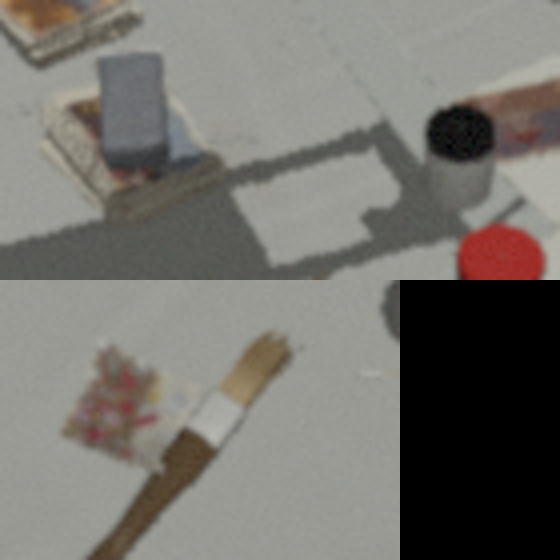

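View pics/cd.png

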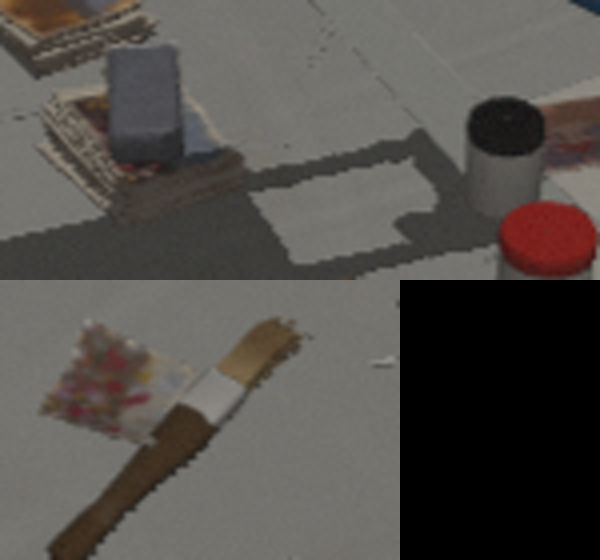

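```bash
cat > h.py <<'E'
import numpy as np,cv2
from scipy.spatial.transform import Rotation as Ro
def pose(c,s=None):
    if s is None: return np.array(c["R"]),np.array(c["t"])
    T=np.eye(4);T[:3,:3]=Ro.from_rotvec(s["tcp_rot"]).as_matrix();T[:3,3]=s["tool_pos"]
    M=np.linalg.inv(T@c["T_tool_cam"]);return M[:3,:3],M[:3,3]
def onplane(c,u,v,z,s=None):
    R,t=pose(c,s);f=210/np.tan(np.radians(c["vfov"]/2))
    d=R.T@np.array([(u-c["cx"])/f,(v-c["cy"])/f,1]);o=-R.T@t
    return np.round(o+d*(z-o[2])/d[2],4)
E
python3 - <<'E'
import pickle
from h import *
d=pickle.load(open("d0.pkl","rb"));S,D,W,s=d["scene"],d["side"],d["wrist"],d["s"]
print("lid",onplane(S,315.2,211.7,.06),onplane(D,326.8,185.5,.06),onplane(W,287,156,.06,s))
print("bri",onplane(S,324.2,331.3,.012),onplane(D,334.5,301.8,.012))
print("brush tail",onplane(S,281,385,.006),onplane(D,286,352,.006),"tip",onplane(S,331,326,.006),onplane(D,343,297,.006))
print("wt",onplane(S,233,206.5,.053),onplane(D,236.3,176.5,.053))
print("redlids",onplane(S,325,245,.078),onplane(S,374,302,.078),"orange",onplane(S,278,260,.012))
print("bare",onplane(S,118,367,.025),onplane(S,212,177,.025))
for c,k in((S,[(45,97),(200,128),(114,205),(222,158)]),(D,[(40,105),(113,212),(244,158),(195,110)])):
  for u,v in k: print(onplane(c,200+u/4,(180 if c is S else 155)+v/4,.026))
E
python3 - <<'E'
import cv2
im=cv2.imread("pics/scene0.png")[150:260,170:310]
cv2.imwrite("pics/b1.png",cv2.resize(im,None,fx=5,fy=5,interpolation=cv2.INTER_LANCZOS4))
E
```

```text
lid [0.678  0.0326 0.06  ] [0.6738 0.0286 0.06  ] [0.6757 0.0364 0.06  ]
bri [ 0.5352 -0.2611  0.012 ] [ 0.5313 -0.2617  0.012 ]
brush tail [ 0.3993 -0.3222  0.006 ] [ 0.3971 -0.3221  0.006 ] tip [ 0.5576 -0.2538  0.006 ] [ 0.5559 -0.2536  0.006 ]
wt [0.4912 0.1574 0.053 ] [0.4931 0.1661 0.053 ]
redlids [ 0.6315 -0.0939  0.078 ] [ 0.642  -0.2792  0.078 ] orange [ 0.533  -0.0362  0.012 ]
bare [ 0.1174 -0.1499  0.025 ] [0.4912 0.3381 0.025 ]
[0.4477 0.2218 0.026 ]
[0.5339 0.143  0.026 ]
[0.4533 0.1009 0.026 ]
[0.5356 0.109  0.026 ]
[0.4374 0.2116 0.026 ]
[0.4411 0.0881 0.026 ]
[0.533  0.1045 0.026 ]
[0.525  0.1647 0.026 ]
```

View pics/b1.png

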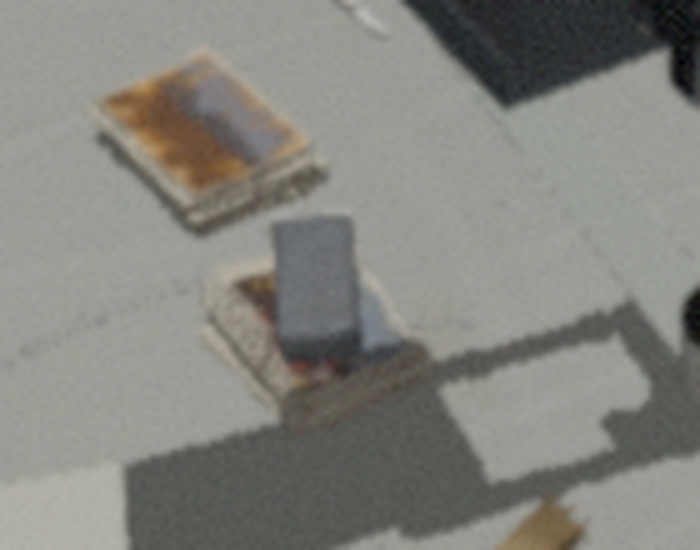

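The black lid is at scene pixel (315,212) and side pixel (327,186). The bristles are at scene (324,331) and side (335,302). The weighted bundle is at scene (233,206). The scene, side and wrist views agree to within about 9 mm. First move is to the lid, with the fingers shut.

Call:
arm_command:
  deltas:
    - [0.001,0,0.017,0]
    - [0.001,0,0.016,0]
    - [0,0.025,0,0]
    - [0,0.03,0,0]
    - [0,0.03,0,0]
    - [0,0.025,0,0]
    - [0,0.02,0,0]
    - [0,0,0,0]
    - [0,0,0,0]
  fingers: 0

```text
time: 1.27
tool_pos: [0.6778, 0.0333, 0.1023]
tcp_rot: [-1.571, -0.001, -0.001]
wrist_force: [0.5, 0.2, 0.3]
width: -0.003
```

Run:
```python
from workcell import *
import cv2,numpy as np
from workcell import sensors, read_camera
s=sensors.read_state();print(s["time"],s["tool_pos"])
ims=[]
for n,(x,y) in(("scene",(255,130)),("side",(265,110))):
    c=read_camera(n)["color"][y:y+120,x:x+120,::-1];ims.append(cv2.resize(c,(400,400),interpolation=cv2.INTER_CUBIC))
cv2.imwrite("pics/l1.png",np.hstack(ims))
cv2.imwrite("pics/w1.png",read_camera("wrist")["color"][:,:,::-1])
```

```text
1.275 [0.67782415 0.03334319 0.10231171]
```

View pics/l1.png

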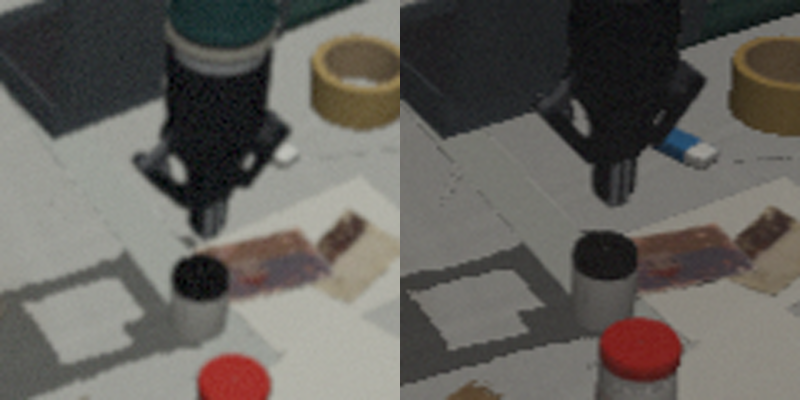

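View pics/w1.png

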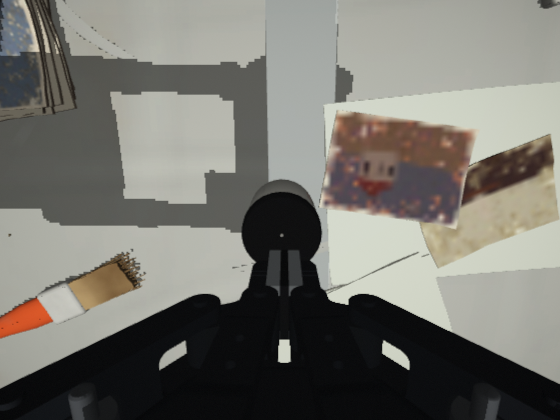

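Run:
```python
from workcell import sensors, read_camera
from h import *
s=sensors.read_state();c=read_camera("wrist");print(s["tool_pos"],onplane(c,282,229,.06,s))
```

```text
[0.67820225 0.03304439 0.10302434] [0.676  0.0393 0.06  ]
```

The fingertips are above the black lid, which the wrist view shows at (282,229). I'll lower and hold.

Call:
arm_command:
  deltas:
    - [-0.001,0.009,0.002,0]
    - [0,0.008,0,0]
    - [0,0,0,0]
    - [0,0,0,0]
    - [0,0,0,0]
    - [0,0,0,0]
    - [0,0,0,0]
    - [0,0,0,0]
    - [0,0,0,0]
    - [0,0,0,0]
    - [0,0,0,0]
    - [0,0,0,0]
    - [0,0,0,0]
    - [0,0,0,0]
    - [0,0,0,0]
    - [0,0,0,0]

```text
time: 3.48
tool_pos: [0.676, 0.035, 0.0842]
tcp_rot: [-1.571, 0.0, 0.0]
wrist_force: [-0.4, -0.2, 0.8]
width: -0.001
```

Call:
arm_command:
  deltas:
    - [0,-0.03,0,0]
    - [0,-0.05,0,0]
    - [0,-0.05,0,0]
    - [0,-0.046,0,0]
    - [-0.014,0,-0.03,0]
    - [-0.015,0,-0.03,0]
    - [-0.014,0,-0.03,0]
    - [-0.015,0,-0.03,0]
    - [-0.014,0,-0.03,0]
    - [-0.015,0,-0.03,0]
    - [-0.014,0,-0.03,0]
    - [-0.014,0,-0.03,0]
    - [-0.014,0,-0.03,0]
    - [-0.014,0,-0.026,0]
    - [0,0.03,0,0]
    - [0,0.04,0,0]
    - [0,0.04,0,0]
    - [0,0.03,0,0]
    - [0,0.02,0,0]
    - [0,0,0,0]

```text
time: 5.98
tool_pos: [0.5318, -0.2604, 0.0986]
tcp_rot: [-1.569, 0.002, 0.002]
wrist_force: [0.0, 0.8, -0.9]
width: 0.003
```

Run:
```python
from workcell import sensors, read_camera
import cv2,pickle
s=sensors.read_state();c=read_camera("wrist");print(s["time"],s["tool_pos"],s["tcp_rot"])
pickle.dump((s,c),open("w2.pkl","wb"))
cv2.imwrite("pics/w2.png",c["color"][:,:,::-1])
```

```text
5.975 [ 0.53182755 -0.26035189  0.09861752] [-1.56912114  0.00240518  0.00237408]
```

View pics/w2.png

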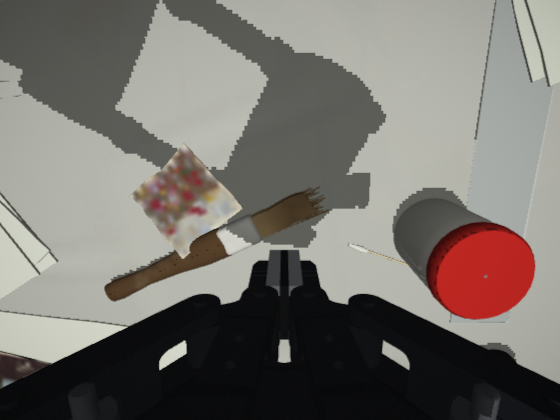

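Run:
```python
import pickle
from h import *
s,c=pickle.load(open("w2.pkl","rb"))
for p in((286,214),(322,200),(252,225),(110,292)): print(onplane(c,*p,.012,s))
```

```text
[ 0.5319 -0.257   0.012 ]
[ 0.5576 -0.2466  0.012 ]
[ 0.5071 -0.2653  0.012 ]
[ 0.3957 -0.3197  0.012 ]
```

The wrist view shows the bristles from (252,225) to (322,200). Using the brush's stated length, the bristle point comes out at about (0.540, -0.257). I'll lower and hold.

Call:
arm_command:
  deltas:
    - [0.004,0.01,0.002,0]
    - [0.004,0.02,0.001,0]
    - [0,0.02,0,0]
    - [0,0.013,0,0]
    - [0,0,0,0]
    - [0,0,0,0]
    - [0,0,0,0]
    - [0,0,0,0]
    - [0,0,0,0]
    - [0,0,0,0]
    - [0,0,0,0]
    - [0,0,0,0]
    - [0,0,0,0]
    - [0,0,0,0]
    - [0,0,0,0]
    - [0,0,0,0]
    - [0,0,0,0]
    - [0,0,0,0]

```text
time: 8.28
tool_pos: [0.541, -0.258, 0.0373]
tcp_rot: [-1.571, -0.0, -0.0]
wrist_force: [1.3, -0.8, -0.1]
width: -0.004
```

Call:
arm_command:
  deltas:
    - [0,-0.03,0,0]
    - [0,-0.05,0,0]
    - [0,-0.055,0,0]
    - [0,-0.055,0,0]
    - [0,-0.035,0,0]
    - [-0.004,0,0.034,0]
    - [-0.004,0,0.034,0]
    - [-0.004,0,0.034,0]
    - [-0.004,0,0.034,0]
    - [-0.004,0,0.034,0]
    - [-0.005,0,0.034,0]
    - [-0.005,0,0.034,0]
    - [-0.005,0,0.034,0]
    - [-0.004,0,0.034,0]
    - [-0.004,0,0.034,0]
    - [-0.004,0,0.034,0]
    - [-0.004,0,0.034,0]
    - [0,0,0,0]
    - [0,0,0,0]
    - [0,0,0,0]

```text
time: 10.78
tool_pos: [0.4901, 0.1491, 0.2622]
tcp_rot: [-1.571, 0.001, -0.001]
wrist_force: [1.4, -0.5, 0.8]
width: -0.003
```

Run:
```python
from workcell import sensors, read_camera
import cv2,pickle
s=sensors.read_state();c=read_camera("wrist");print(s["time"],s["tool_pos"],s["tcp_rot"])
pickle.dump((s,c),open("w3.pkl","wb"))
cv2.imwrite("pics/w3.png",c["color"][:,:,::-1])
```

```text
10.775 [0.49009411 0.14909225 0.26223356] [-1.57116374e+00  8.68880832e-04 -8.03540695e-04]
```

View pics/w3.png

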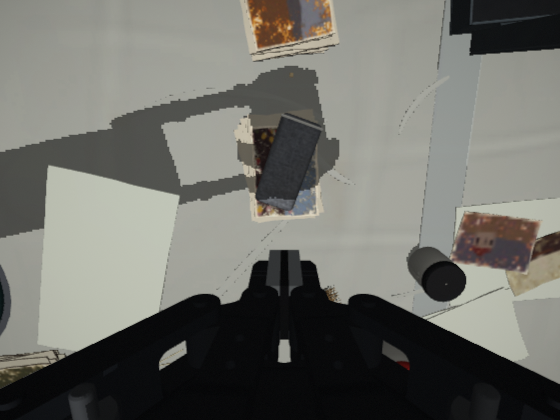

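Run:
```python
import pickle
from h import *
s,c=pickle.load(open("w3.pkl","rb"))
for n,p,z in(("wt",(290,160),.053),("bl",(253,219),.026),("br",(321,215),.026),("tl",(250,128),.026)): print(n,onplane(c,*p,z,s))
im=c["color"][90:240,210:370,::-1].astype(float)
im=np.clip(255*(im/255)**.5,0,255).astype('uint8')
cv2.imwrite("pics/w3c.png",cv2.resize(im,None,fx=4,fy=4,interpolation=cv2.INTER_CUBIC))
```

```text
wt [0.4954 0.1772 0.053 ]
bl [0.4518 0.1039 0.026 ]
br [0.5332 0.1087 0.026 ]
tl [0.4512 0.2097 0.026 ]
```

View pics/w3c.png

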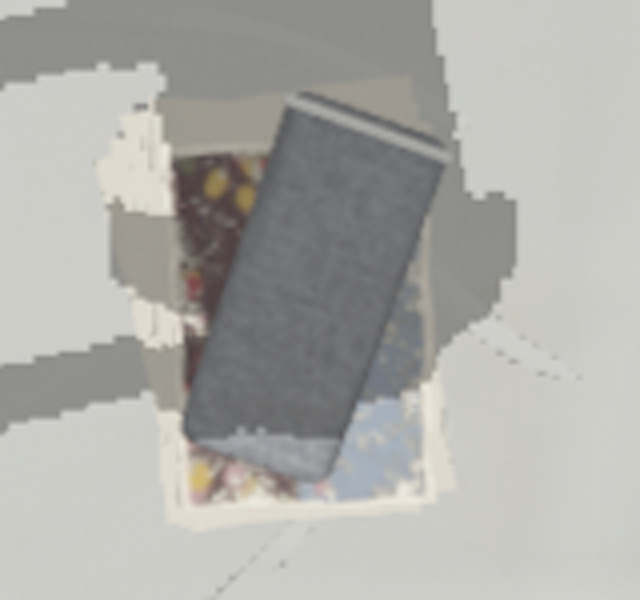

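Run:
```python
import pickle
from h import *
s,c=pickle.load(open("w3.pkl","rb"))
for n,p,z in(("wt",(288.7,162.5),.053),("bc",(283.5,164),.026),("c",(210+165/4,90+510/4),.026),("c",(210+435/4,90+498/4),.026),("c",(250,90+97/4),.026),("c",(210+415/4,90+78/4),.026)): print(n,onplane(c,*p,z,s))
```

```text
wt [0.4941 0.1746 0.053 ]
bc [0.4885 0.1696 0.026 ]
c [0.4497 0.1057 0.026 ]
c [0.5305 0.1093 0.026 ]
c [0.4517 0.2244 0.026 ]
c [0.5219 0.2293 0.026 ]
```

The weight's top is centred near (289,162) in the wrist view and the bundle's middle near (283,164), so I'm aiming for about (0.489, 0.165).

Call:
arm_command:
  deltas:
    - [-0.001,0,0.008,0]
    - [0,0,0.008,0]
    - [0,0.03,0,0]
    - [0,0.04,0,0]
    - [0,0.04,0,0]
    - [0,0.03,0,0]
    - [0,0.02,0,0]
    - [0,0.015,0,0]
    - [0,0.009,0,0]
    - [0,0,0,0]
    - [0,0,0,0]
    - [0,0,0,0]
    - [0,0,0,0]
    - [0,0,0,0]
    - [0,0,0,0]
    - [0,0,0,0]
    - [0,0,0,0]
    - [0,0,0,0]
    - [0,0,0,0]
    - [0,0,0,0]

```text
time: 13.32
tool_pos: [0.489, 0.166, 0.0783]
tcp_rot: [-1.571, 0.0, 0.0]
wrist_force: [0.5, 0.1, -0.2]
width: -0.001
```

Run:
```python
from workcell import sensors, read_camera
import cv2,numpy as np
s=sensors.read_state();print(s["time"],s["tool_pos"],s["wrist_force"])
ims=[]
for n,(x,y) in(("scene",(170,110)),("side",(175,85))):
    c=read_camera(n)["color"];cv2.imwrite(f"pics/{n}4.png",c[:,:,::-1])
    ims.append(cv2.resize(c[y:y+130,x:x+130,::-1],(400,400),interpolation=cv2.INTER_CUBIC))
cv2.imwrite("pics/l4.png",np.hstack(ims))
```

```text
13.325 [0.48899739 0.16599409 0.07827176] [ 0.49293981  0.05874219 -0.24216045]
```

View pics/l4.png

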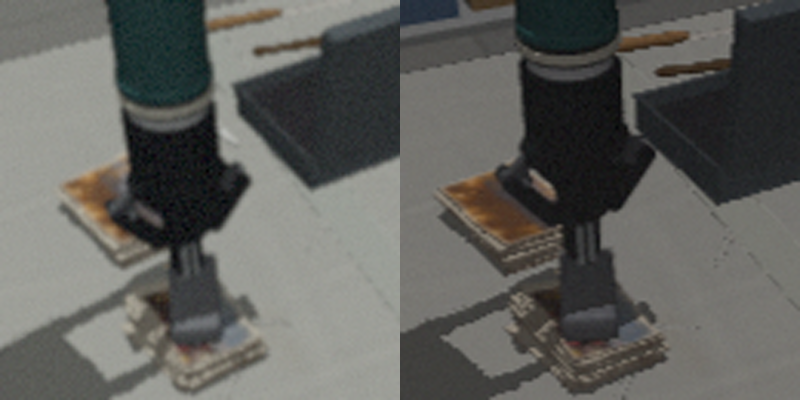

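View pics/side4.png

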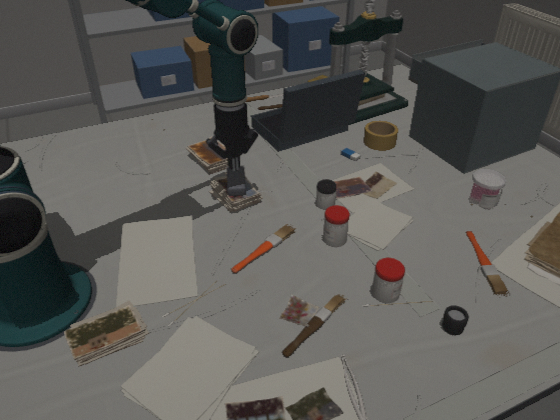

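The fingertips are just above the weight, near (236,170) in the side view. Nothing has moved and there is no contact force, so I'm handing it in.

Run:
```python
from workcell import job
print(job.finish_job())
```

```text
the job is handed in; nothing more can be done
None
```

I pointed, with the fingers shut, at the three things in the order asked, and handed the job in while still pointing at the bundle. The clock stood at about 13.4 s of the 51 s allowed. All heights are fingertip heights.

| Point | Fingertips above it | Hold |
|---|---|---|
| Black lid | about 24 mm | about 1.7 s |
| Brown brush's bristles | about 25 mm | about 1.7 s |
| Bundle with the grey weight | about 25 mm above the weight | at least 1.3 s, then handed in |

Between the things I travelled at about 0.26 m, well above the jars, brushes and other bundle.

**Last checks:** the final reading was (0.489, 0.166, 0.078), with wrist force within about 0.5 N. The last pictures showed the fingertips over the weight and nothing moved.

**Disagreements:**
- **Cameras:** the lid's position differed by up to 11 mm in y between views (wrist 0.039, scene 0.033, side 0.029). The weight's differed by up to about 17 mm (wrist 0.175, side 0.166, scene 0.157). I used values in between.
- **Bristles:** the brush's stated length put the bristle point about 8 mm further towards the tip than the middle I could see. I aimed for the stated point.

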